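# Clamp a frame bar with a slipping-clutch crank

### The arm

A 6-joint arm with a two-finger parallel gripper is mounted at the origin on the work surface. World frame = base frame: x ahead of the robot, y to its left, z up, the work surface at z = 0. Lengths are in m, angles in degrees, forces in N, time in s.
With the tool pointing down it reaches from about 0.25 to 0.725 m from the base axis. Payload 9.7 kg.
Tool frame: the origin (TCP) lies midway between the tips of the shut fingers; the grasp point (between the pads) lies 19 mm behind it; z points along the fingers, y is the line along which they close (so a half turn about z gives the same grasp; the last joint's range is limited). The gripper opens to 85 mm and grips with 20 to 120 N. Pads are 22 mm wide; open, the fingers measure 114 mm over their backs; the gripper's body (76 mm by 85 mm) begins 54 mm behind the grasp point. The pads swing forward as they close: fully open they stand 13 mm farther back than shut.
Start: joints at [77.12, 4.979, 10.078, 95.1, 0, 90], TCP at [0.123, 0.536, 0.207] pointing down, gripper open.
Joint ranges: [-179.16, 179.16], [-48.56, 103.87], [-65.8, 70.77], [-126.05, 130.52], [-82.76, 87.17], [-180, 180]. Speed limits (degrees/s): [127.2, 127.2, 147.25, 180, 180, 180].

### API

Orientations are given as [roll, pitch, yaw] about the fixed x, y, z axes, in that order (R = Rz(yaw) Ry(pitch) Rx(roll)).
In Python, from workcell import bot gives the robot as it stands.
- The arm moves only by the shell command python3 -m crank 'ROWS' [FORCE]. ROWS is JSON, a list of rows, each an object with "gripper": the finger opening in mm, from 0 to 85.4; "travel": the shift along the tool's x, y, z in mm, a list of three; "twist": the turn, a rotation vector about the tool's x, y, z in rad, a list of three. In form: [{"gripper": gripper, "travel": [tx, ty, tz], "twist": [rx, ry, rz]}, ...]. A call has 1 to 12 rows; each row shifts and turns the commanded pose from where the row before left it, along the tool's axes as they then stand; what a row does not reach is not made up. A row lasts 1/8 s, in which the tool goes at most 62.5 mm and 10.7 degrees, less where a joint would pass 70% of its speed; a pose out of reach is approached as far as the arm can. A call is refused whole if a number of a shift passes 62.5 or a number of a turn 0.188, either way. A call with a gripper value outside its range is refused whole. The fingers move at their own pace and stop on an object; FORCE is the grip in N (left out, the last holds). Time passes only in rows, so rows that do not move let the fingers close. It gives the time, the measured TCP pose, the force, the opening and the grip force at its end, in the units of the state.
- bot.get_obs(): the state, without advancing time (a new reading comes with each control period).
- bot.camera(name): name is "scene" or "top" or "wrist"; returns the picture (400x640x3 uint8, red, green, blue); there is no depth.
- bot.calibration(name): a dict with "vfov" (degrees; the focal length in pixels is half the picture's height over the tangent of half this angle, whatever the lens; pixels are square), "cx", "cy" (the principal point, pixels), "camera_from_world" (4x4, takes a point from world to camera coordinates). Camera axes: x right, y down, z forward; pixel columns grow to the right and rows downward; lengths in m; the calibration is good to about 2 mm. A picture is of the moment at which its call begins: read the wrist's pose just before it. calibration takes no time and is no camera call; for the wrist camera it gives the pose at the moment of the call.
- bot.job_done(): hands the job in; it is judged then, once.
The state is a dict: "time": time; "q": joint angles; "qd": joint speeds; "joint_efforts": joint torques, N m; "ee_pos": TCP position; "tcp_rot": TCP orientation; "wrist_force": force on the tool from outside, world axes, zero at the start; "torque": the same for the moment, N m; "opening": finger opening in m; "grasp_force": force on a finger pad.
Only numpy, scipy, OpenCV 4.12 (cv2) and the standard library are available. Lean on these libraries where they do the work, as an engineer would, in place of code of your own. Each camera call takes 0.05 s, during which the arm holds its last target. There are 200 camera calls.

### The job

Gently slide the wooden frame bar along the clamping jig until its end bears firmly (a few newtons) against the jig's end stop. Then turn the crank clockwise (seen from above) until its torque clutch slips, and stop there: it must really slip, but by no more than a tenth of a turn. Let go of the crank, leaving the bar clamped and everything else on the bench where it was.

Things in the scene. Friction and masses are not known exactly. Their poses are not given: they have to be found in the camera images.
- jig: Bolted-down clamping jig: aluminium bed 270 x 130 mm, 12 mm thick. Origin on the bench under the clamp screw's axis; z up; x along the channel towards the end stop (feeding direction). Bed spans x -190 to +80 mm. Guide rails beside the bar: inner faces y = +-21 mm, x -110 to +50, tops z 24 mm. Grey bridge over the bar at x = 0: 36 mm along x, 116 along y, top z 94 mm.
- stop: Steel end stop fixed on the jig. Origin: centre of the lower edge of the end stop's face, on the jig's bed (z 12 mm), at x = +50 mm in the jig's frame; axes as the jig's. It is 75 mm wide and rises 22 mm above the bed.
- bar: Loose light-wood frame bar 200 (x) x 40 (y) x 22 mm (z), 90 to 180 g, lying on the jig's bed (underside z 12 mm) between the rails, 40 to 75 mm short of the stop. Origin: centre of its underside; x along its length, as the jig's x. Home: its front end (x = +100 mm) touches the stop. More than 40 N on it is too rough.
- bar_rear (a point): Centre of the bar's rear end face (22 mm high, 40 mm wide, centre 11 mm above the bed), the end farther from the stop, free and clear of the bridge and crank: push here, along the jig's x.
- crank: Dark crank on the bridge, turning on the vertical screw axis. Origin at bench height on it; x points to its upright handle. Arm and hub tops at z 118 mm. It drives the screw through a friction clutch: it runs at 0.06 N m (1 N at the handle) until the screw ends, then slips on it at 0.72 N m (12 N at the handle while moving, easing to about 8 N when the hand pauses; no spring-back), after 0.9 to 1.5 turns clockwise.
- crank_handle (a point): Centre of the crank's handle, at z 140 mm: upright black round grip, 20 mm diameter, 40 mm tall (z 120 to 160 mm), 60 mm from the screw axis. It spins freely on its own upright pin, so it can be held from above without turning the hand. It travels on a level circle.
- screw: Clamp screw under the crank, same axis; a small steel tab on its flange, under the crank arm, shows its angle. Origin at bench height on the axis; x along the tab. At the start its x points the same way as the crank's x; later the angle between them is how far the clutch has slipped.
- foot: Round black spring-loaded pressing foot under the bridge, 32 mm across, on the screw axis; origin at the centre of its underside. It goes down 1 mm per radian of clockwise screw turn; at the start it is 2 to 5 mm above the bar's top (z 34 mm). Fully down it presses the bar with about 20 N.
- offcut: loose hardwood offcut 70 x 45 x 22 mm, lying beside the jig; origin under its centre
- screwdriver: loose screwdriver lying beside the jig
- tape: loose roll of paper tape, 90 mm across, 24 mm high, lying flat beyond the jig's stop; origin under its centre
- glue: white glue bottle, 56 mm across, 130 mm tall, standing at the back; origin under its centre
- cup: white cup, 76 mm across, 85 mm tall, standing at the back; origin under its centre
- hammer: hammer lying on the robot's right
- brush: brush lying on the left
There are look-alikes about, which are no part of the job. What is shaped like the bar but green or yellow is not meant.

How it is judged:
By the outcome, as a careful person would: the job done as asked, in the order asked, and still so for the second after the job is handed in, with the robot touching nothing.
It also fails if it takes over 72 s, if anything falls off the work surface, if the arm or the gripper's body presses on something with over 40 N, if the wrist force passes 120 N, or if a joint passes its speed limit or range.

## Working session

There is one attempt and no reset: what is moved stays moved. The work goes in short steps, Python scripts to look and compute and a shell command to move; the robot and the scene stay as the last step left them, time stands still between calls to the robot, and variables do not carry over. Pictures are saved under pics/ and viewed, at most 10 in all, crops included, and the job is handed in when it is done.

```bash
ls; mkdir -p pics; python3 - <<'E'
from workcell import bot
import cv2,json
for n in("scene","top"):
    im=bot.camera(n); cv2.imwrite(f"pics/{n}0.png",im[:,:,::-1]); c=bot.calibration(n); print(n,c)
o=bot.get_obs(); print(o)
E
```

```text
pics
scene {'vfov': 56.11615232411858, 'cx': 321.2692476189245, 'cy': 196.02990938011627, 'camera_from_world': array([[-1.06874934e-01,  9.94272332e-01,  5.26860526e-04,
         7.50670552e-02],
       [ 7.52613366e-01,  8.12451160e-02, -6.53431215e-01,
        -3.19697914e-01],
       [-6.49731383e-01, -6.94388959e-02, -7.56985713e-01,
         1.63745660e+00],
       [ 0.00000000e+00,  0.00000000e+00,  0.00000000e+00,
         1.00000000e+00]])}
top {'vfov': 46.47114813317094, 'cx': 316.71513947645025, 'cy': 198.866296026555, 'camera_from_world': array([[ 0.0285223 , -0.99934808, -0.02213358, -0.01867565],
       [-0.99794314, -0.0271965 , -0.05805024,  0.52151152],
       [ 0.05741044,  0.02374378, -0.99806827,  1.42487314],
       [ 0.        ,  0.        ,  0.        ,  1.        ]])}
{'time': 0.1, 'q': array([7.71213929e+01, 5.00623152e+00, 1.00391343e+01, 9.51003507e+01,
       5.62667914e-04, 9.00007454e+01]), 'qd': array([ 0.02968157, -0.10921161,  0.26973189, -0.01151533,  0.00314709,
       -0.05291873]), 'joint_efforts': array([-1.12340354e-04, -5.21558511e+01,  4.65653980e+01,  1.59043906e-02,
       -2.11094920e-05, -1.34316784e-05]), 'ee_pos': array([0.12253056, 0.53592956, 0.20627172]), 'tcp_rot': array([-1.79932552e+02, -5.61790044e-04,  1.67120647e+02]), 'wrist_force': array([ 0.8702506 , -0.21697211,  0.26578911]), 'torque': array([-0.02193112, -0.04078511, -0.03083655]), 'grasp_force': 0.0, 'opening': 0.08529835608387874}
```

View pics/scene0.png

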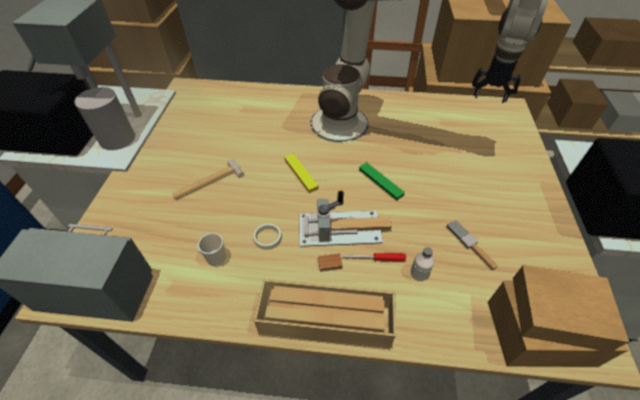

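View pics/top0.png

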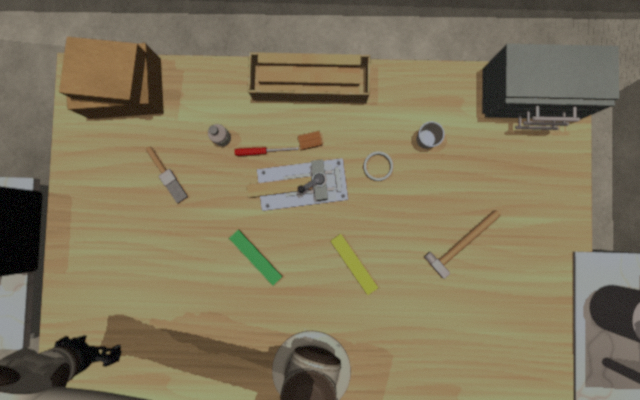

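The top view shows the jig at about (303,185), with its stop end towards the tape at (378,166). The wood bar sits in the channel, its rear end at about (250,193), and the crank handle is near (302,188). The look-alikes are the green bar (255,257), the yellow bar (354,264) and the wooden bars in the tray (308,77). Only the bar lying in the jig fits the description, so I'll confirm it in an enlarged crop.

```bash
python3 - <<'E'
import cv2,numpy as np
t=cv2.imread("pics/top0.png")[150:220,235:360]; s=cv2.imread("pics/scene0.png")[183:253,290:400]
a=cv2.resize(t,(800,448*1)[:2],interpolation=cv2.INTER_CUBIC)[:300*2]
f=lambda i:cv2.resize(i,None,fx=6.3,fy=4.2 if 0 else 6.3,interpolation=cv2.INTER_CUBIC)
cv2.imwrite("pics/crop1.png",f(t))
E
```

```text
(no output)
```

View pics/crop1.png

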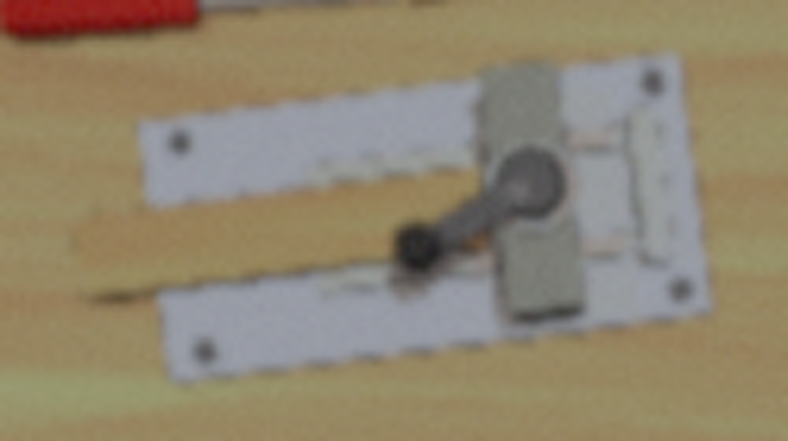

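The crop confirms it: the wood bar is in the channel between the rails, under the grey bridge. Its rear end is at crop x≈78, the hub at (528,182), the handle at (418,245), and the bed's corners are at (138,122), (680,55), (712,312) and (170,382).

```bash
cat >h.py <<'E'
import numpy as np,cv2
from workcell import bot
def ray(c,px,z):
    """pixel -> world point on plane z"""
    f=200/np.tan(np.radians(c["vfov"]/2)); T=c["camera_from_world"]; R=T[:3,:3]
    o=-R.T@T[:3,3]; d=R.T@np.array([(px[0]-c["cx"])/f,(px[1]-c["cy"])/f,1])
    return (o+d*(z-o[2])/d[2])
def proj(c,p):
    f=200/np.tan(np.radians(c["vfov"]/2)); q=c["camera_from_world"]@np.append(p,1)
    return np.array([c["cx"],c["cy"]])+f*q[:2]/q[2]
def rigid(L,W):
    """2D jig->world fit: angle, origin, residuals"""
    L=np.array(L,float);W=np.array(W);l=L-L.mean(0);w=W-W.mean(0)
    a=np.arctan2((l[:,0]*w[:,1]-l[:,1]*w[:,0]).sum(),(l*w).sum())
    R=np.array([[np.cos(a),-np.sin(a)],[np.sin(a),np.cos(a)]]); t=W.mean(0)-R@L.mean(0)
    return a,t,W-(L@R.T+t)
E
python3 - <<'E'
from h import *
c=bot.calibration("top"); P=lambda x,y,z:ray(c,(x/6.3+235-.42,y/6.3+150-.42),z)
W=[P(*p,.012)[:2] for p in[(138,122),(680,55),(712,312),(170,382)]]
a,t,r=rigid([(-.19,.065),(.08,.065),(.08,-.065),(-.19,-.065)],W)
print("jig yaw",np.degrees(a),t,r*1000)
R=np.array([[np.cos(a),-np.sin(a)],[np.sin(a),np.cos(a)]])
for n,p in dict(hub=P(528,182,.118),handle=P(418,243,.16),rear=P(78,252,.034)).items(): print(n,p,R.T@(p[:2]-t))
E
```

```text
jig yaw -81.24912164994784 [ 0.57504151 -0.0113393 ] [[-0.0901946   0.03217118]
 [-1.01704609 -0.14140969]
 [ 0.89645266  0.73341098]
 [ 0.21078803 -0.62417247]]
hub [ 0.57477645 -0.00971577  0.118     ] [-1.64495772e-03 -1.49781424e-05]
handle [0.54216332 0.03722936 0.16      ] [-0.05300532 -0.02510629]
rear [0.54339602 0.20990413 0.034     ] [-0.22348248  0.00238254]
```

```bash
python3 -m crank '[{"gripper":85,"travel":[0,0,0],"twist":[0,0,0.17]},{"gripper":85,"travel":[0,0,0],"twist":[0,0,0.17]},{"gripper":85,"travel":[0,0,0],"twist":[0,0,0.17]},{"gripper":85,"travel":[0,0,0],"twist":[0,0,0.17]},{"gripper":85,"travel":[0,0,0],"twist":[0,0,0.17]},{"gripper":85,"travel":[0,0,0],"twist":[0,0,0.17]},{"gripper":85,"travel":[0,0,0],"twist":[0,0,0.17]},{"gripper":0,"travel":[-34,36,0],"twist":[0,0,0]},{"gripper":0,"travel":[-34,36,0],"twist":[0,0,0]},{"gripper":0,"travel":[-34,36,0],"twist":[0,0,0]},{"gripper":0,"travel":[-34,36,0],"twist":[0,0,0]},{"gripper":0,"travel":[-34,36,0],"twist":[0,0,0]}]' 30
```

```text
time: 1.6
ee_pos: [0.3279, 0.395, 0.2066]
tcp_rot: [-180.0, 0.0, 98.9]
wrist_force: [0.2, 0.6, 0.6]
opening: -0.0002
grasp_force: 0.0
```

```bash
python3 -m crank '[{"gripper":0,"travel":[-34,36,0],"twist":[0,0,0]},{"gripper":0,"travel":[-34,36,0],"twist":[0,0,0]},{"gripper":0,"travel":[-34,36,0],"twist":[0,0,0]},{"gripper":0,"travel":[-34,36,0],"twist":[0,0,0]},{"gripper":0,"travel":[-34,36,0],"twist":[0,0,0]},{"gripper":0,"travel":[0,0,0],"twist":[0,0,0]},{"gripper":0,"travel":[0,0,0],"twist":[0,0,0]}]' 30
python3 - <<'E'
from h import *
o=bot.get_obs();c=bot.calibration("wrist");im=bot.camera("wrist")
cv2.imwrite("pics/w1.png",im[:,:,::-1]);print(o["ee_pos"],o["tcp_rot"]);np.save("w1.npy",c,allow_pickle=True)
a=np.radians(-81.25);R=np.array([[np.cos(a),-np.sin(a)],[np.sin(a),np.cos(a)]])
for l in[(-.2235,.02,.034),(-.2235,-.02,.034),(-.19,.065,.012),(-.19,-.065,.012)]: print(l,proj(c,np.append(R@l[:2]+[.575,-.0113],l[2])))
E
```

```text
time: 2.48
ee_pos: [0.5308, 0.2562, 0.2064]
tcp_rot: [-179.9, 0.0, 98.9]
wrist_force: [-0.7, 0.1, -0.9]
opening: 0.0
grasp_force: 0.0
[0.53076684 0.25615265 0.20642027] [-1.79936059e+02  4.52587881e-03  9.89060443e+01]
(-0.2235, 0.02, 0.034) [337.12690347 216.46736257]
(-0.2235, -0.02, 0.034) [301.43713791 216.36725961]
(-0.19, 0.065, 0.012) [372.44478387 236.75703858]
(-0.19, -0.065, 0.012) [265.49715193 236.45872326]
```

View pics/w1.png

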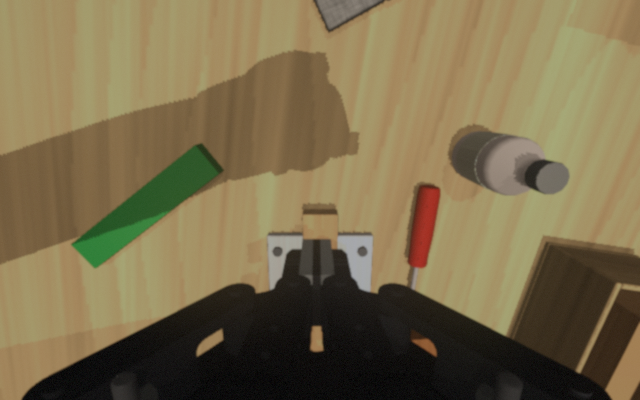

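The rear end of the wood bar shows at (303–338, ~212) and the bed's corners at (268,234) and (372,234), within about 2 mm of prediction. I'll descend behind the bar.

```bash
python3 -m crank '[{"gripper":0,"travel":[0,4,40],"twist":[0,0,0]},{"gripper":0,"travel":[0,0,50],"twist":[0,0,0]},{"gripper":0,"travel":[0,0,50],"twist":[0,0,0]},{"gripper":0,"travel":[0,0,35],"twist":[0,0,0]},{"gripper":0,"travel":[0,0,12],"twist":[0,0,0]},{"gripper":0,"travel":[-10,0,0],"twist":[0,0,0]},{"gripper":0,"travel":[-10,0,0],"twist":[0,0,0]},{"gripper":0,"travel":[-5,0,0],"twist":[0,0,0]},{"gripper":0,"travel":[0,0,0],"twist":[0,0,0]},{"gripper":0,"travel":[0,0,0],"twist":[0,0,0]}]'
```

```text
time: 3.78
ee_pos: [0.5391, 0.2322, 0.0203]
tcp_rot: [180.0, -0.0, 98.9]
wrist_force: [0.2, 0.6, -0.4]
opening: -0.0002
grasp_force: 0.0
```

```bash
python3 -m crank '[{"gripper":0,"travel":[-3,0,0],"twist":[0,0,0]},{"gripper":0,"travel":[-3,0,0],"twist":[0,0,0]},{"gripper":0,"travel":[-3,0,0],"twist":[0,0,0]},{"gripper":0,"travel":[-3,0,0],"twist":[0,0,0]},{"gripper":0,"travel":[-4,0,0],"twist":[0,0,0]},{"gripper":0,"travel":[-5,0,0],"twist":[0,0,0]},{"gripper":0,"travel":[-5,0,0],"twist":[0,0,0]},{"gripper":0,"travel":[-5,0,0],"twist":[0,0,0]},{"gripper":0,"travel":[-5,0,0],"twist":[0,0,0]},{"gripper":0,"travel":[-5,0,0],"twist":[0,0,0]},{"gripper":0,"travel":[-5,0,0],"twist":[0,0,0]},{"gripper":0,"travel":[-5,0,0],"twist":[0,0,0]}]'
```

```text
time: 5.28
ee_pos: [0.5469, 0.1814, 0.0199]
tcp_rot: [180.0, 0.0, 98.9]
wrist_force: [0.2, -0.0, 0.1]
opening: 0.0002
grasp_force: 0.0
```

```bash
python3 -m crank '[{"gripper":0,"travel":[-5,0,0],"twist":[0,0,0]},{"gripper":0,"travel":[-5,0,0],"twist":[0,0,0]},{"gripper":0,"travel":[-4,0,0],"twist":[0,0,0]},{"gripper":0,"travel":[-4,0,0],"twist":[0,0,0]},{"gripper":0,"travel":[-2,0,0],"twist":[0,0,0]},{"gripper":0,"travel":[-1,0,0],"twist":[0,0,0]},{"gripper":0,"travel":[0,0,0],"twist":[0,0,0]}]'; python3 - <<'E'
from h import *
cv2.imwrite("pics/t2.png",cv2.resize(bot.camera("top")[150:220,235:360,::-1],None,fx=6.3,fy=6.3,interpolation=cv2.INTER_CUBIC))
E
```

```text
time: 6.15
ee_pos: [0.5501, 0.161, 0.0199]
tcp_rot: [180.0, 0.0, 98.9]
wrist_force: [-1.0, 0.5, 0.3]
opening: 0.0005
grasp_force: 0.0
```

```bash
python3 -m crank '[{"gripper":0,"travel":[-2,0,0],"twist":[0,0,0]},{"gripper":0,"travel":[-2,0,0],"twist":[0,0,0]},{"gripper":0,"travel":[-2,0,0],"twist":[0,0,0]},{"gripper":0,"travel":[-1,0,0],"twist":[0,0,0]},{"gripper":0,"travel":[-1,0,0],"twist":[0,0,0]}]'
```

```text
time: 6.82
ee_pos: [0.5513, 0.153, 0.0199]
tcp_rot: [180.0, -0.0, 98.9]
wrist_force: [-0.6, -0.0, -0.2]
opening: -0.0002
grasp_force: 0.0
```

View pics/t2.png

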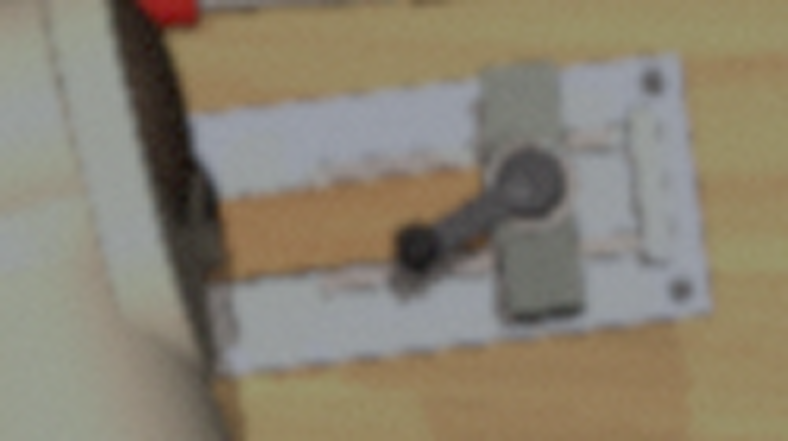

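```bash
python3 - <<'E'
from h import *
a=np.radians(-81.25);R=np.array([[np.cos(a),-np.sin(a)],[np.sin(a),np.cos(a)]])
T=bot.camera("top");S=bot.camera("scene");W=bot.camera("wrist")
old=cv2.imread("pics/top0.png")[:,:,::-1]
c=bot.calibration("top")
for x in range(-60,80,8):
    p=proj(c,np.append(R@[x/1000,.008]+[.575,-.0113],.034)); i,j=np.round(p).astype(int); print(x,(i,j),old[j,i],T[j,i])
f=lambda i:cv2.resize(i,(400,300),interpolation=cv2.INTER_CUBIC)
cv2.imwrite("pics/m3.png",np.hstack([f(T[150:222,257:353]),f(S[180:258,295:399])])[:,:,::-1])
E
```

```text
-60 (np.int64(300), np.int64(181)) [152 132  93] [151 116  79]
-52 (np.int64(302), np.int64(181)) [150 129  91] [151 118  82]
-44 (np.int64(305), np.int64(180)) [152 132  94] [150 120  83]
-36 (np.int64(307), np.int64(180)) [151 133  94] [150 119  80]
-28 (np.int64(310), np.int64(180)) [130 115  85] [127 102  76]
-20 (np.int64(313), np.int64(179)) [97 97 99] [94 90 91]
-12 (np.int64(315), np.int64(179)) [97 94 97] [83 81 82]
-4 (np.int64(318), np.int64(179)) [101 100 101] [87 85 86]
4 (np.int64(320), np.int64(178)) [85 85 87] [74 73 75]
12 (np.int64(323), np.int64(178)) [78 77 77] [74 73 71]
20 (np.int64(326), np.int64(178)) [145 142 142] [143 139 139]
28 (np.int64(328), np.int64(177)) [150 155 157] [152 156 159]
36 (np.int64(331), np.int64(177)) [154 157 160] [151 154 157]
44 (np.int64(333), np.int64(177)) [152 157 161] [153 155 162]
52 (np.int64(336), np.int64(176)) [142 146 142] [141 145 142]
60 (np.int64(339), np.int64(176)) [151 156 157] [150 156 157]
68 (np.int64(341), np.int64(176)) [152 156 162] [151 156 161]
76 (np.int64(344), np.int64(175)) [150 149 151] [151 150 151]
```

View pics/m3.png

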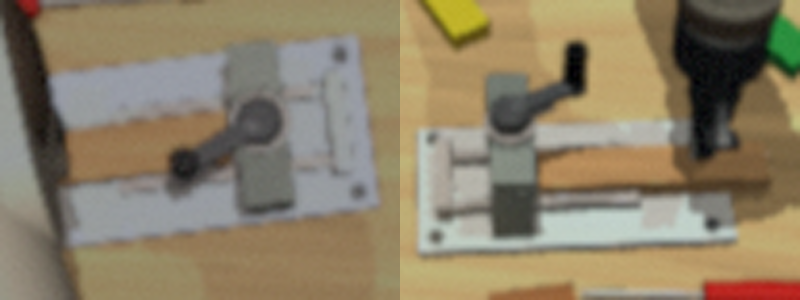

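```bash
python3 - <<'E'
from h import *
c=bot.calibration("scene");o=bot.get_obs();print(o["ee_pos"],proj(c,o["ee_pos"]))
print(ray(c,(374.5,220.5),.02),ray(c,(374.5,220.5),.034),ray(c,(374.5,220.5),.05))
a=np.radians(-81.25);R=np.array([[np.cos(a),-np.sin(a)],[np.sin(a),np.cos(a)]])
for l in[(-.2235,.02,.034),(-.2235,-.02,.034),(-.15,-.02,.034),(-.15,.02,.034),(-.19,.065,.012),(-.19,-.065,.012),(.08,.065,.012)]:
  p=proj(c,np.append(R@l[:2]+[.575,-.0113],l[2])); print(l,p,((p-[295,180])/.26+[400,0]))
W=bot.camera("wrist");cv2.imwrite("pics/w4.png",W[:,:,::-1])
E
```

```text
[0.55129494 0.15306896 0.01985722] [371.65967385 224.36789436]
[0.53415775 0.16225301 0.02      ] [0.54494088 0.1609063  0.034     ] [0.55726445 0.15936719 0.05      ]
(-0.2235, 0.02, 0.034) [390.24315865 225.68105489] [766.31984095 175.69636495]
(-0.2235, -0.02, 0.034) [388.26845266 216.0488104 ] [758.72481791 138.64927077]
(-0.15, -0.02, 0.034) [366.46037331 216.83464509] [674.84758967 141.6717119 ]
(-0.15, 0.02, 0.034) [367.97586573 226.50094753] [680.67640666 178.8497982 ]
(-0.19, 0.065, 0.012) [381.34646144 241.26907896] [732.10177476 235.65030368]
(-0.19, -0.065, 0.012) [375.72931369 210.03059357] [710.49736033 115.50228294]
(0.08, 0.065, 0.012) [298.15955217 244.43486782] [412.15212372 247.82641471]
```

View pics/w4.png

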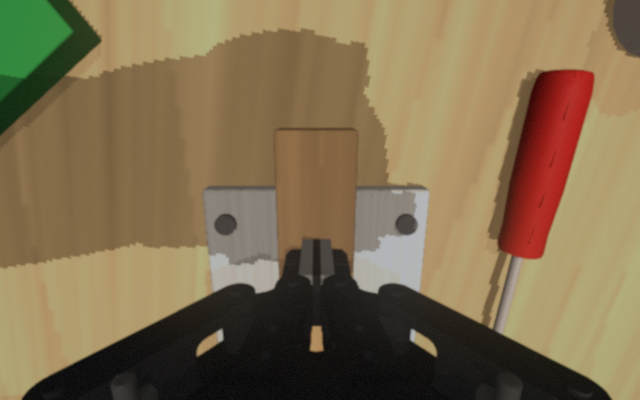

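The wrist view shows the bar's rear end still at (276–357, 129), with the fingertips at (317,240) over the bar. The bar hasn't moved and the tips seem to be above it, so I'll check the tip height.

```bash
python3 - <<'E'
from h import *
c=bot.calibration("wrist");o=bot.get_obs();p=o["ee_pos"]
a=np.radians(-81.25);R=np.array([[np.cos(a),-np.sin(a)],[np.sin(a),np.cos(a)]])
T=c["camera_from_world"];print("cam",-T[:3,:3].T@T[:3,3],"axis",T[2,:3])
for dz in(0,.01,.02,.03):print(dz,proj(c,p+[0,0,dz]))
for z in(.012,.034,.05):
  A,B=ray(c,(276,129),z),ray(c,(357,129),z);print(z,np.linalg.norm(A-B),R.T@((A+B)[:2]/2-[.575,-.0113]))
A,B=ray(c,(205,187),.012),ray(c,(428,187),.012);print("bed",np.linalg.norm(A-B),R.T@((A+B)[:2]/2-[.575,-.0113]))
S=bot.camera("scene")[180:258,335:409];cv2.imwrite("pics/s5.png",cv2.resize(S,None,fx=8,fy=7.6,interpolation=cv2.INTER_CUBIC)[:,:,::-1])
E
```

```text
cam [0.53994421 0.22162748 0.18720049] axis [ 0.04310491 -0.27070662 -0.96169636]
0 [317.07390457 236.34416481]
0.01 [317.13486157 243.59942692]
0.02 [317.20311447 251.72306662]
0.03 [317.28005651 260.88091112]
0.012 0.04338520691391688 [-0.22465794  0.00109233]
0.034 0.03793730815621008 [-0.22602558  0.00105385]
0.05 0.033975199968787 [-0.22702023  0.00102587]
bed 0.1255454109113743 [-0.19269938  0.00121701]
```

View pics/s5.png

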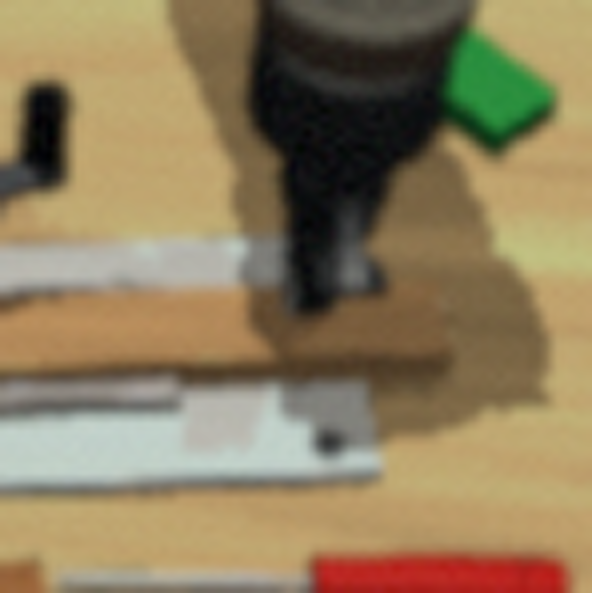

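The fingers are above the bar's top while z reads 0.020. The apparent widths (bar 38 mm, bed 125.5 mm) and the scene view both suggest the true tip is about 14–25 mm higher than the reading. I'll back out, lower to a reading of about 0.003, and check contact with the bar in the image.

```bash
python3 -m crank '[{"gripper":0,"travel":[0,0,-10],"twist":[0,0,0]},{"gripper":0,"travel":[30,0,0],"twist":[0,0,0]},{"gripper":0,"travel":[40,0,0],"twist":[0,0,0]},{"gripper":0,"travel":[25,0,0],"twist":[0,0,0]},{"gripper":0,"travel":[0,0,10],"twist":[0,0,0]},{"gripper":0,"travel":[0,0,7],"twist":[0,0,0]},{"gripper":0,"travel":[0,0,5],"twist":[0,0,0]},{"gripper":0,"travel":[0,0,5],"twist":[0,0,0]},{"gripper":0,"travel":[0,0,0],"twist":[0,0,0]}]'
```

```text
time: 8.2
ee_pos: [0.5364, 0.2464, 0.0025]
tcp_rot: [-180.0, 0.0, 98.9]
wrist_force: [-0.1, 0.7, -0.6]
opening: -0.0001
grasp_force: 0.0
```

```bash
python3 -m crank '[{"gripper":0,"travel":[-8,0,0],"twist":[0,0,0]},{"gripper":0,"travel":[-6,0,0],"twist":[0,0,0]},{"gripper":0,"travel":[-3,0,0],"twist":[0,0,0]},{"gripper":0,"travel":[-3,0,0],"twist":[0,0,0]},{"gripper":0,"travel":[-3,0,0],"twist":[0,0,0]},{"gripper":0,"travel":[-3,0,0],"twist":[0,0,0]},{"gripper":0,"travel":[-3,0,0],"twist":[0,0,0]},{"gripper":0,"travel":[-3,0,0],"twist":[0,0,0]},{"gripper":0,"travel":[-3,0,0],"twist":[0,0,0]},{"gripper":0,"travel":[-3,0,0],"twist":[0,0,0]}]'; python3 - <<'E'
from h import *
a=np.radians(-81.25);R=np.array([[np.cos(a),-np.sin(a)],[np.sin(a),np.cos(a)]])
print("jig tcp",R.T@(bot.get_obs()["ee_pos"][:2]-[.575,-.0113]))
W=bot.camera("wrist");S=bot.camera("scene")[180:258,335:439]
cv2.imwrite("pics/w6.png",np.hstack([W[100:400,120:520],cv2.resize(S,(400,300),interpolation=cv2.INTER_CUBIC)])[:,:,::-1])
E
```

```text
time: 9.45
ee_pos: [0.5425, 0.2092, 0.0029]
tcp_rot: [180.0, -0.0, 98.9]
wrist_force: [-0.3, 1.5, 0.0]
opening: 0.0004
grasp_force: 0.4
jig tcp [-0.22292363  0.0014345 ]
```

View pics/w6.png

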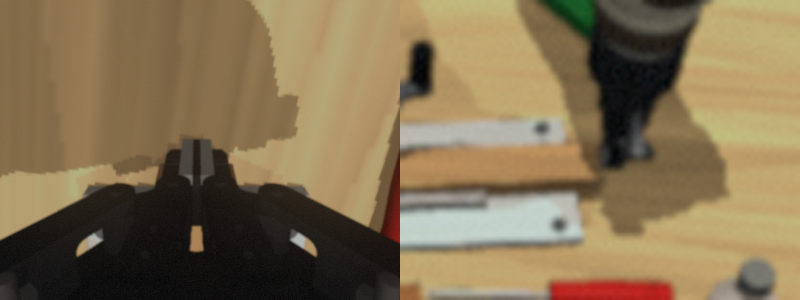

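The fingers now bear on the bar's rear end: the bar ends at about (600,180) right at the fingertips, with 1.5 N of push. I'll continue.

```bash
python3 -m crank '[{"gripper":0,"travel":[-4,0,0],"twist":[0,0,0]},{"gripper":0,"travel":[-5,0,0],"twist":[0,0,0]},{"gripper":0,"travel":[-5,0,0],"twist":[0,0,0]},{"gripper":0,"travel":[-5,0,0],"twist":[0,0,0]},{"gripper":0,"travel":[-5,0,0],"twist":[0,0,0]},{"gripper":0,"travel":[-5,0,0],"twist":[0,0,0]},{"gripper":0,"travel":[-5,0,0],"twist":[0,0,0]},{"gripper":0,"travel":[-5,0,0],"twist":[0,0,0]},{"gripper":0,"travel":[-4,0,0],"twist":[0,0,0]},{"gripper":0,"travel":[-3,0,0],"twist":[0,0,0]},{"gripper":0,"travel":[-2,0,0],"twist":[0,0,0]}]'; cat >q.py <<'E'
from h import *
a=np.radians(-81.25);R=np.array([[np.cos(a),-np.sin(a)],[np.sin(a),np.cos(a)]]);t0=np.array([.575,-.0113])
J=lambda p:R.T@(np.array(p)[:2]-t0)
def line():
    c=bot.calibration("top");T=bot.camera("top").astype(int)
    for x in range(20,62,5):
        i,j=np.round(proj(c,np.append(R@[x/1000,.004]+t0,.034))).astype(int);print(x,T[j,i],end="; ")
    print()
E
python3 -c "
from q import *
print(J(bot.get_obs()['ee_pos']));line()"
```

```text
time: 10.92
ee_pos: [0.5499, 0.1619, 0.0029]
tcp_rot: [-180.0, 0.0, 98.9]
wrist_force: [0.4, 0.2, -1.0]
opening: 0.0
grasp_force: 0.3
[-0.17495145  0.0015574 ]
20 [144 129 117]; 25 [147 122  96]; 30 [152 119  84]; 35 [146 130 115]; 40 [150 150 149]; 45 [147 149 153]; 50 [125 128 129]; 55 [148 152 151]; 60 [150 153 156];
```

```bash
python3 -m crank '[{"gripper":0,"travel":[-2,0,0],"twist":[0,0,0]},{"gripper":0,"travel":[-2,0,0],"twist":[0,0,0]},{"gripper":0,"travel":[-2,0,0],"twist":[0,0,0]},{"gripper":0,"travel":[-2,0,0],"twist":[0,0,0]},{"gripper":0,"travel":[-1,0,0],"twist":[0,0,0]},{"gripper":0,"travel":[-1,0,0],"twist":[0,0,0]}]'
```

```text
time: 11.72
ee_pos: [0.5515, 0.1521, 0.0029]
tcp_rot: [-180.0, 0.0, 98.9]
wrist_force: [0.1, 1.2, 0.0]
opening: 0.0001
grasp_force: 0.3
```

```bash
python3 -m crank '[{"gripper":0,"travel":[-0.5,0,0],"twist":[0,0,0]},{"gripper":0,"travel":[-0.5,0,0],"twist":[0,0,0]}]'
```

```text
time: 11.98
ee_pos: [0.5516, 0.1511, 0.0029]
tcp_rot: [-180.0, 0.0, 98.9]
wrist_force: [0.1, 0.9, -0.7]
opening: -0.0001
grasp_force: 0.3
```

```bash
python3 -m crank '[{"gripper":0,"travel":[-0.5,0,0],"twist":[0,0,0]},{"gripper":0,"travel":[-0.5,0,0],"twist":[0,0,0]}]'
```

```text
time: 12.22
ee_pos: [0.5518, 0.1501, 0.0029]
tcp_rot: [180.0, 0.0, 98.9]
wrist_force: [-0.8, 0.5, -0.3]
opening: 0.0
grasp_force: 0.3
```

```bash
python3 -m crank '[{"gripper":0,"travel":[-0.5,0,0],"twist":[0,0,0]},{"gripper":0,"travel":[-0.5,0,0],"twist":[0,0,0]}]'
```

```text
time: 12.48
ee_pos: [0.5519, 0.1495, 0.0029]
tcp_rot: [-180.0, -0.0, 98.9]
wrist_force: [-1.9, 4.8, -0.2]
opening: 0.0
grasp_force: 2.2
```

```bash
python3 -m crank '[{"gripper":0,"travel":[-0.5,0,0],"twist":[0,0,0]},{"gripper":0,"travel":[-0.5,0,0],"twist":[0,0,0]}]'; python3 -c "
from q import *
line()"
```

```text
time: 12.72
ee_pos: [0.5519, 0.1494, 0.003]
tcp_rot: [180.0, -0.1, 99.0]
wrist_force: [-1.1, 10.0, 0.4]
opening: 0.0002
grasp_force: 4.8
20 [143 128 117]; 25 [145 119  94]; 30 [150 118  81]; 35 [152 119  83]; 40 [150 123  85]; 45 [148 128  91]; 50 [139 125 104]; 55 [149 153 152]; 60 [149 153 155];
```

The bar bears on the stop with 10 N. I'll back off gently and rise, then fix the handle position from the first two pictures.

```bash
python3 -m crank '[{"gripper":0,"travel":[1,0,0],"twist":[0,0,0]},{"gripper":0,"travel":[4,0,0],"twist":[0,0,0]},{"gripper":0,"travel":[15,0,0],"twist":[0,0,0]},{"gripper":0,"travel":[0,0,-30],"twist":[0,0,0]},{"gripper":40,"travel":[0,0,-55],"twist":[0,0,0]},{"gripper":50,"travel":[0,0,-55],"twist":[0,0,0]},{"gripper":50,"travel":[0,0,-47],"twist":[0,0,0]},{"gripper":50,"travel":[0,0,0],"twist":[0,0,0]}]'
python3 - <<'E'
from q import *
line(); print(J(bot.get_obs()["ee_pos"]))
def blob(n,roi):
    im=cv2.imread(f"pics/{n}0.png"); x0,x1,y0,y1=roi; g=im[y0:y1,x0:x1].max(2); m=(g<60)*np.uint8(1)
    k,l,s,ce=cv2.connectedComponentsWithStats(m)
    for i in range(1,k):
        if s[i,4]>4: print(n,s[i]+[x0,y0,0,0,0],ce[i]+[x0,y0])
blob("top",(290,330,165,205)); blob("scene",(325,350,185,215))
E
```

```text
time: 13.78
ee_pos: [0.5504, 0.1691, 0.1942]
tcp_rot: [179.6, -0.0, 99.0]
wrist_force: [0.3, 0.3, -0.7]
opening: 0.0496
grasp_force: 0.0
20 [142 127 114]; 25 [148 121  95]; 30 [149 118  82]; 35 [151 120  84]; 40 [150 122  84]; 45 [146 121  86]; 50 [138 120  97]; 55 [152 147 141]; 60 [150 151 150]; 
[-0.18184504  0.00240713]
top [299 186   6   7  32] [301.28125 189.1875 ]
scene [338 192   5  12  53] [340.18867925 197.50943396]
scene [325 211   3   3   5] [325.8 212.2]
```

```bash
python3 - <<'E'
from q import *
t=bot.calibration("top");s=bot.calibration("scene")
for z in(.14,.15,.16):print(z,"top",J(ray(t,(301.28,188.6),z)),"scene",J(ray(s,(340.2,197.5),z)))
# closest point of two rays
A=[ray(t,(301.28,188.8),z) for z in(0,.3)];B=[ray(s,(340.2,197.5),z) for z in(0,.3)]
d1=A[1]-A[0];d2=B[1]-B[0];x=np.linalg.lstsq(np.c_[d1,-d2],B[0]-A[0],rcond=None)[0]
p,q=A[0]+x[0]*d1,B[0]+x[1]*d2;print(p,q,J(p),J(q))
E
```

```text
0.14 top [-0.0530431  -0.02470583] scene [-0.05761566 -0.01863553]
0.15 top [-0.05259281 -0.02557211] scene [-0.05655613 -0.01011082]
0.16 top [-0.05214251 -0.02643838] scene [-0.0554966 -0.0015861]
[0.54249041 0.03775117 0.13304638] [0.54205904 0.04264284 0.13329469] [-0.05342575 -0.02466939] [-0.05832611 -0.02435161]
```

```bash
python3 -m crank '[{"gripper":50,"travel":[-42,-9,0],"twist":[0,0,0]},{"gripper":50,"travel":[-43,-10,0],"twist":[0,0,0]},{"gripper":50,"travel":[-42,-9,0],"twist":[0,0,0]},{"gripper":50,"travel":[0,0,0],"twist":[0,0,0]},{"gripper":50,"travel":[0,0,20],"twist":[0,0,0]},{"gripper":50,"travel":[0,0,20],"twist":[0,0,0]},{"gripper":50,"travel":[0,0,20],"twist":[0,0,0]},{"gripper":50,"travel":[0,0,15],"twist":[0,0,0]},{"gripper":50,"travel":[0,0,9],"twist":[0,0,0]},{"gripper":50,"travel":[0,0,0],"twist":[0,0,0]}]'
python3 - <<'E'
from q import *
o=bot.get_obs();print(J(o["ee_pos"]),o["torque"]);c=bot.calibration("wrist");W=bot.camera("wrist");np.save("w7.npy",W);print(proj(c,o["ee_pos"]),proj(c,o["ee_pos"]+[0,0,.03]))
E
```

```text
time: 15.08
ee_pos: [0.5408, 0.0383, 0.1053]
tcp_rot: [-179.9, -0.0, 99.0]
wrist_force: [-0.6, -0.8, -0.9]
opening: 0.05
grasp_force: 0.0
[-0.05427497 -0.02628079] [ 0.02243196  0.03266639 -0.01762568]
[317.10302098 236.38803897] [317.24945084 260.93103521]
```

```bash
python3 -m crank '[{"gripper":50,"travel":[0,0,-4],"twist":[0,0,0]},{"gripper":30,"travel":[0,0,0],"twist":[0,0,0]},{"gripper":15,"travel":[0,0,0],"twist":[0,0,0]},{"gripper":10,"travel":[0,0,0],"twist":[0,0,0]},{"gripper":10,"travel":[0,0,0],"twist":[0,0,0]},{"gripper":10,"travel":[0,0,0],"twist":[0,0,0]}]' 60; python3 -c "
from q import *
o=bot.get_obs();print(J(o['ee_pos']),R.T@o['wrist_force'][:2],o['torque'])"
```

```text
time: 15.88
ee_pos: [0.5415, 0.0381, 0.1107]
tcp_rot: [179.9, 0.0, 98.9]
wrist_force: [-0.3, -0.2, 6.1]
opening: 0.0179
grasp_force: 58.5
[-0.05392868 -0.02560961] [ 0.19141902 -0.29862986] [-0.07779575  0.01719339 -0.0070845 ]
```

```bash
cat >rows.py <<'E'
import numpy as np,sys
def rows(p0,steps,r=60,c=(0,0)):
    """tool (tx,ty) mm per row following the circle clockwise from p0 (jig mm)"""
    p=np.array(p0,float)-c; f=np.arctan2(p[1],p[0]); out=[]
    for s in steps:
        f-=np.radians(s); d=np.array([r*np.cos(f),r*np.sin(f)])-p; t=np.round([-d[0],d[1]],1); p=p+[-t[0],t[1]]; out.append(t.tolist())
    return out,np.degrees(f),p
E
python3 -c "
from rows import *
print(rows((-53.9,-25.6),[5,10,10,15,15,15]))"
```

```text
([[2.3, 4.7], [2.8, 10.1], [1.0, 10.4], [-1.9, 15.5], [-5.9, 14.5], [-9.5, 12.5]], np.float64(-224.59445021452586), array([-42.7,  42.1]))
```

```bash
python3 -m crank '[{"gripper":10,"travel":[2.3,4.7,0],"twist":[0,0,0]},{"gripper":10,"travel":[2.8,10.1,0],"twist":[0,0,0]},{"gripper":10,"travel":[1,10.4,0],"twist":[0,0,0]},{"gripper":10,"travel":[-1.9,15.5,0],"twist":[0,0,0]},{"gripper":10,"travel":[-5.9,14.5,0],"twist":[0,0,0]},{"gripper":10,"travel":[-9.5,12.5,0],"twist":[0,0,0]},{"gripper":10,"travel":[0,0,0],"twist":[0,0,0]}]'; cat >st.py <<'E'
from q import *
o=bot.get_obs();p=J(o['ee_pos']);F=R.T@o['wrist_force'][:2];e=p/np.linalg.norm(p)
print("jig mm",p*1e3,"r",np.linalg.norm(p)*1e3,"ang",np.degrees(np.arctan2(p[1],p[0])),"Frad",F@e,"Ftan(ccw)",F@[-e[1],e[0]],"torque",o['torque'])
E
python3 st.py; python3 -c "
from q import *
t=bot.calibration('top');T=bot.camera('top');cv2.imwrite('pics/t8.png',T[:,:,::-1]);s=bot.camera('scene');cv2.imwrite('pics/s8.png',s[:,:,::-1])
from rows import *
print(rows((-42.7,42.1),[15]*11))"
```

```text
time: 16.75
ee_pos: [0.6117, 0.038, 0.1107]
tcp_rot: [179.8, -0.0, 98.9]
wrist_force: [4.4, 3.8, 6.2]
opening: 0.0183
grasp_force: 59.0
jig mm [-43.15032567  43.81356209] r 61.4945430828993 ang 134.56303803870355 Frad 5.667974272904566 Ftan(ccw) -1.2905610195917836 torque [ 0.70079434 -0.7465535  -0.00216058]
([[-12.3, 9.6], [-14.5, 6.1], [-15.5, 2.2], [-15.5, -1.9], [-14.5, -5.9], [-12.5, -9.5], [-9.6, -12.3], [-6.1, -14.5], [-2.2, -15.5], [1.9, -15.5], [5.9, -14.5]], np.float64(-29.59461209842707), array([ 52.2, -29.6]))
```

```bash
python3 -c "
from rows import *
print(rows((-42.7,42.1),[15]*11,60,(-.4,1.6)))"
```

```text
([[-11.2, 10.8], [-14.3, 6.3], [-15.5, 2.4], [-15.6, -1.7], [-14.6, -5.7], [-12.6, -9.3], [-9.8, -12.2], [-6.3, -14.3], [-2.4, -15.5], [1.7, -15.6], [5.7, -14.6]], np.float64(-28.754635733231627), array([ 52.6, -28.9]))
```

```bash
python3 -m crank '[{"gripper":10,"travel":[-11.2,10.8,0],"twist":[0,0,0]},{"gripper":10,"travel":[-14.3,6.3,0],"twist":[0,0,0]},{"gripper":10,"travel":[-15.5,2.4,0],"twist":[0,0,0]},{"gripper":10,"travel":[-15.6,-1.7,0],"twist":[0,0,0]},{"gripper":10,"travel":[-14.6,-5.7,0],"twist":[0,0,0]},{"gripper":10,"travel":[-12.6,-9.3,0],"twist":[0,0,0]},{"gripper":10,"travel":[-9.8,-12.2,0],"twist":[0,0,0]},{"gripper":10,"travel":[-6.3,-14.3,0],"twist":[0,0,0]},{"gripper":10,"travel":[-2.4,-15.5,0],"twist":[0,0,0]},{"gripper":10,"travel":[1.7,-15.6,0],"twist":[0,0,0]},{"gripper":10,"travel":[5.7,-14.6,0],"twist":[0,0,0]},{"gripper":10,"travel":[0,0,0],"twist":[0,0,0]}]'; python3 st.py;  python3 -c "
from rows import *
print(rows((52.6,-28.9),[15]*4+[10]*1,60,(-.4,1.6)))"
```

```text
time: 18.35
ee_pos: [0.5559, -0.0668, 0.1107]
tcp_rot: [179.9, -0.0, 98.9]
wrist_force: [-0.1, 1.3, 6.8]
opening: 0.0179
grasp_force: 59.2
jig mm [ 51.99076514 -27.3241255 ] r 58.7336998208603 ang -27.724498105717604 Frad -1.1624396528813399 Ftan(ccw) -0.5277057196972033 torque [ 0.20141816  0.13247661 -0.02461538]
([[10.5, -11.9], [12.4, -9.5], [14.5, -6.0], [15.5, -2.1], [10.4, 0.9]], np.float64(-99.9192086885575), array([-10.3, -59.1]))
```

```bash
python3 -m crank '[{"gripper":10,"travel":[10.5,-11.9,0],"twist":[0,0,0]},{"gripper":10,"travel":[12.4,-9.5,0],"twist":[0,0,0]},{"gripper":10,"travel":[14.5,-6,0],"twist":[0,0,0]},{"gripper":10,"travel":[15.5,-2.1,0],"twist":[0,0,0]},{"gripper":10,"travel":[10.4,0.9,0],"twist":[0,0,0]},{"gripper":10,"travel":[0,0,0],"twist":[0,0,0]}]'; python3 st.py;  python3 -c "
from rows import *
r=rows((-10.3,-59.1),[6]*42,60,(-.4,1.6))
for i in range(0,42,3): print(306+6*i+18,r[0][i:i+3])"
```

```text
time: 19.1
ee_pos: [0.5171, -0.0084, 0.1106]
tcp_rot: [-179.9, -0.0, 99.0]
wrist_force: [-10.6, 1.0, 12.2]
opening: 0.0178
grasp_force: 60.1
jig mm [-11.67997835 -56.79701186] r 57.985536566825495 ang -101.62054529596365 Frad 10.595742679527358 Ftan(ccw) -0.4300727184656279 torque [ 0.24196399  1.8848518  -0.07960647]
324 [[5.9, 2.8], [6.0, 2.0], [5.7, 2.6]]
342 [[5.4, 3.1], [5.1, 3.7], [4.6, 4.3]]
360 [[4.2, 4.7], [3.7, 5.1], [3.1, 5.4]]
378 [[2.5, 5.8], [1.9, 5.9], [1.3, 6.2]]
396 [[0.6, 6.2], [0.0, 6.3], [-0.7, 6.3]]
414 [[-1.3, 6.1], [-2.0, 6.0], [-2.6, 5.7]]
432 [[-3.1, 5.4], [-3.7, 5.1], [-4.3, 4.6]]
450 [[-4.7, 4.2], [-5.1, 3.7], [-5.4, 3.1]]
468 [[-5.8, 2.5], [-5.9, 1.9], [-6.2, 1.3]]
486 [[-6.2, 0.6], [-6.3, 0.0], [-6.3, -0.7]]
504 [[-6.1, -1.3], [-6.0, -2.0], [-5.7, -2.6]]
522 [[-5.4, -3.1], [-5.1, -3.7], [-4.6, -4.3]]
540 [[-4.2, -4.7], [-3.7, -5.1], [-3.1, -5.4]]
558 [[-2.5, -5.8], [-1.9, -5.9], [-1.3, -6.2]]
```

```bash
python3 -c "
from rows import *
from scipy.optimize import least_squares as L
P=np.array([(-53.9,-25.6),(-43.15,43.8),(52,-27.3),(-11.7,-56.8)])
s=L(lambda c:np.hypot(*(P-c).T)-60,[0,0]);c=s.x;print(c,s.fun)
print(np.degrees(np.arctan2(*(P-c).T[::-1])))
r=rows((-11.7,-56.8),[6]*42,60,c)
for i in range(0,42,3): print(6*i+18,r[0][i:i+3])"
```

```text
[-0.39825138  1.92980254] [ 0.16915433 -0.1600013  -0.00034913 -0.19264904]
[-152.77151002  135.59685857  -29.15449437 -100.89263533]
18 [[6.1, 1.3], [5.9, 2.2], [5.7, 2.7]]
36 [[5.3, 3.3], [5.0, 3.9], [4.5, 4.3]]
54 [[4.0, 4.8], [3.6, 5.2], [2.9, 5.6]]
72 [[2.4, 5.8], [1.7, 6.0], [1.1, 6.2]]
90 [[0.5, 6.3], [-0.2, 6.2], [-0.9, 6.3]]
108 [[-1.5, 6.1], [-2.1, 5.9], [-2.8, 5.6]]
126 [[-3.3, 5.4], [-3.8, 4.9], [-4.4, 4.5]]
144 [[-4.8, 4.1], [-5.2, 3.5], [-5.5, 3.0]]
162 [[-5.9, 2.3], [-6.0, 1.8], [-6.2, 1.1]]
180 [[-6.2, 0.4], [-6.3, -0.2], [-6.2, -0.9]]
198 [[-6.1, -1.5], [-5.9, -2.1], [-5.7, -2.7]]
216 [[-5.3, -3.4], [-5.0, -3.8], [-4.5, -4.4]]
234 [[-4.1, -4.8], [-3.5, -5.2], [-2.9, -5.5]]
252 [[-2.4, -5.8], [-1.7, -6.1], [-1.1, -6.1]]
```

```bash
sed -i 's/^print.*/c=np.array([-.0004,.0019]);p=p-c;e=p\/np.linalg.norm(p);g=np.degrees(np.arctan2(p[1],p[0]))\nprint("r",np.round(np.linalg.norm(p)*1e3,1),"turned",np.round((-152.8-g)%360,1),"Frad",np.round(F@e,1),"Ftan_ccw",np.round(F@[-e[1],e[0]],1))/' st.py
python3 -m crank '[{"gripper":10,"travel":[6.4,-0.2,-1],"twist":[0,0,0]},{"gripper":10,"travel":[5.9,2.2,0],"twist":[0,0,0]}]';python3 st.py
```

```text
time: 19.35
ee_pos: [0.5183, 0.0036, 0.1107]
tcp_rot: [-180.0, 0.0, 98.9]
wrist_force: [1.2, -2.1, 1.5]
opening: 0.0178
grasp_force: 59.4
r 60.2 turned 319.6 Frad -1.6 Ftan_ccw 1.8
```

```bash
python3 -m crank '[{"gripper":10,"travel":[5.7,2.7,0],"twist":[0,0,0]},{"gripper":10,"travel":[5.3,3.3,0],"twist":[0,0,0]},{"gripper":10,"travel":[2.5,2,0],"twist":[0,0,0]}]';python3 st.py
```

```text
time: 19.73
ee_pos: [0.524, 0.0184, 0.1108]
tcp_rot: [180.0, 0.0, 99.0]
wrist_force: [1.7, -2.8, -0.0]
opening: 0.0181
grasp_force: 59.3
r 60.3 turned 334.8 Frad -2.8 Ftan_ccw 1.6
```

```bash
python3 -m crank '[{"gripper":10,"travel":[2.5,2,0],"twist":[0,0,0]},{"gripper":10,"travel":[4.5,4.3,0],"twist":[0,0,0]},{"gripper":10,"travel":[4,4.8,0],"twist":[0,0,0]}]';python3 st.py
```

```text
time: 20.1
ee_pos: [0.533, 0.031, 0.1107]
tcp_rot: [-180.0, 0.0, 98.9]
wrist_force: [2.6, -3.3, -1.0]
opening: 0.0178
grasp_force: 59.1
r 60.4 turned 349.5 Frad -4.2 Ftan_ccw 0.6
```

```bash
python3 -m crank '[{"gripper":10,"travel":[3,5.6,0],"twist":[0,0,0]},{"gripper":10,"travel":[2.9,5.6,0],"twist":[0,0,0]},{"gripper":10,"travel":[2.4,5.8,0],"twist":[0,0,0]}]';python3 st.py
```

```text
time: 20.48
ee_pos: [0.5483, 0.0423, 0.1108]
tcp_rot: [-180.0, -0.1, 99.0]
wrist_force: [-1.4, 1.4, 0.7]
opening: 0.0181
grasp_force: 59.2
r 60.1 turned 7.7 Frad 1.9 Ftan_ccw 0.6
```

```bash
python3 -m crank '[{"gripper":10,"travel":[1.7,6,0],"twist":[0,0,0]},{"gripper":10,"travel":[1.1,6.2,0],"twist":[0,0,0]},{"gripper":10,"travel":[0.5,6.3,0],"twist":[0,0,0]}]';python3 st.py
```

```text
time: 20.85
ee_pos: [0.5665, 0.0484, 0.1108]
tcp_rot: [-180.0, -0.1, 99.0]
wrist_force: [-0.9, 4.2, 1.9]
opening: 0.0179
grasp_force: 59.2
r 60.0 turned 26.0 Frad 4.3 Ftan_ccw 0.2
```

```bash
python3 -m crank '[{"gripper":10,"travel":[0.5,6.2,0],"twist":[0,0,0]},{"gripper":10,"travel":[-0.9,6.3,0],"twist":[0,0,0]},{"gripper":10,"travel":[-1.5,6.1,0],"twist":[0,0,0]}]';python3 st.py
```

```text
time: 21.22
ee_pos: [0.5853, 0.0488, 0.1108]
tcp_rot: [180.0, -0.0, 98.9]
wrist_force: [-1.3, 2.1, 0.3]
opening: 0.0178
grasp_force: 59.1
r 60.0 turned 44.1 Frad 1.9 Ftan_ccw 1.6
```

```bash
python3 -m crank '[{"gripper":10,"travel":[-2.1,5.9,0],"twist":[0,0,0]},{"gripper":10,"travel":[-2.8,5.6,0],"twist":[0,0,0]},{"gripper":10,"travel":[-3.3,5.4,0],"twist":[0,0,0]}]';python3 st.py
```

```text
time: 21.6
ee_pos: [0.6026, 0.0435, 0.1108]
tcp_rot: [-179.9, -0.1, 98.9]
wrist_force: [-10.0, 7.2, 3.8]
opening: 0.0182
grasp_force: 59.7
r 59.9 turned 61.4 Frad 2.2 Ftan_ccw 12.1
```

The force has risen to 12 N, so the clutch is starting to slip. I'll turn about 6° more to be sure, then pause.

```bash
python3 -m crank '[{"gripper":10,"travel":[-3.8,4.9,0],"twist":[0,0,0]}]';python3 st.py; python3 -m crank '[{"gripper":10,"travel":[0,0,0],"twist":[0,0,0]},{"gripper":10,"travel":[0,0,0],"twist":[0,0,0]}]';python3 st.py
```

```text
time: 21.72
ee_pos: [0.6071, 0.0411, 0.1108]
tcp_rot: [-179.9, -0.1, 99.0]
wrist_force: [-8.8, 8.5, 2.5]
opening: 0.0183
grasp_force: 59.5
r 59.9 turned 66.3 Frad 2.9 Ftan_ccw 11.9
time: 21.98
ee_pos: [0.6075, 0.0408, 0.1108]
tcp_rot: [-179.9, -0.1, 99.0]
wrist_force: [-5.1, 7.1, 2.5]
opening: 0.0176
grasp_force: 59.4
r 59.9 turned 66.8 Frad 3.5 Ftan_ccw 8.1
```

It reads 12 N moving and 8 N paused, as a slipping clutch should. The slip is between about 5° and 23°. I'll unload, let go, rise and check.

```bash
python3 -m crank '[{"gripper":10,"travel":[0.7,-0.7,0],"twist":[0,0,0]},{"gripper":25,"travel":[0,0,0],"twist":[0,0,0]},{"gripper":45,"travel":[0,0,0],"twist":[0,0,0]},{"gripper":50,"travel":[0,0,-10],"twist":[0,0,0]},{"gripper":50,"travel":[0,0,-30],"twist":[0,0,0]},{"gripper":50,"travel":[0,0,-50],"twist":[0,0,0]},{"gripper":50,"travel":[40,-30,-20],"twist":[0,0,0]},{"gripper":50,"travel":[50,0,0],"twist":[0,0,0]},{"gripper":50,"travel":[60,0,0],"twist":[0,0,0]},{"gripper":50,"travel":[60,0,0],"twist":[0,0,0]},{"gripper":50,"travel":[0,0,0],"twist":[0,0,0]}]'; python3 - <<'E'
from q import *
T=bot.camera("top")[:,:,::-1];S=bot.camera("scene")[:,:,::-1];cv2.imwrite("pics/t9.png",T);cv2.imwrite("pics/s9.png",S);line()
f=lambda i,w:cv2.resize(i,(w,560),interpolation=cv2.INTER_CUBIC)
cv2.imwrite("pics/fin.png",np.hstack([cv2.resize(T[110:240,225:400],(400,297)),cv2.resize(S[170:270,290:425],(400,297),interpolation=cv2.INTER_CUBIC)]))
t0i=cv2.imread("pics/top0.png");d=np.abs(T.astype(int)-t0i).max(2);d[d<40]=0
k,l,s,ce=cv2.connectedComponentsWithStats((d>0)*np.uint8(1))
print([(s[i].tolist()) for i in range(1,k) if s[i,4]>12])
E
```

```text
time: 23.35
ee_pos: [0.5443, 0.2472, 0.2213]
tcp_rot: [180.0, -0.0, 99.2]
wrist_force: [0.4, -0.3, 0.2]
opening: 0.0503
grasp_force: 0.0
20 [149 134 120]; 25 [151 125  98]; 30 [153 122  84]; 35 [151 117  81]; 40 [155 127  89]; 45 [148 129  91]; 50 [140 128 105]; 55 [156 159 157]; 60 [154 157 159]; 
[[0, 120, 304, 280, 24210], [297, 163, 16, 17, 158], [326, 174, 10, 14, 111], [164, 177, 10, 7, 33], [259, 182, 13, 14, 155], [297, 182, 15, 15, 127], [296, 332, 12, 5, 35], [294, 339, 39, 26, 258], [294, 355, 34, 45, 366], [225, 357, 88, 43, 2049], [335, 364, 16, 36, 276], [332, 378, 5, 10, 25]]
```

View pics/fin.png

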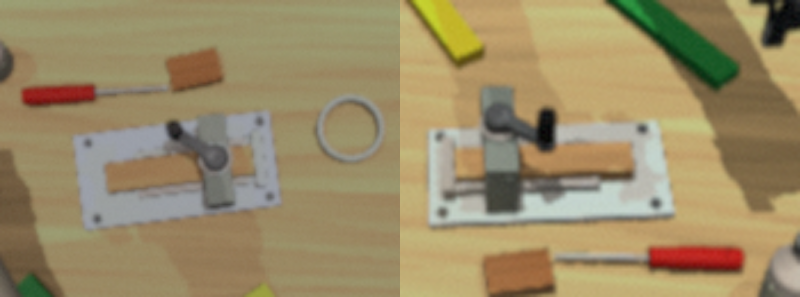

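The final picture shows the bar's front end at the stop (left panel, 255,160), the crank free with its handle at (175,130), and the offcut, screwdriver and tape where they were. I'm handing the job in.

```bash
python3 -c "
from workcell import bot
print(bot.job_done())"
```

```text
the job is handed in; nothing more can be done
None
```

I slid the bar against the stop (about 10 N), turned the crank clockwise until its clutch slipped (12 N moving, 8 N paused; about 5–23° of slip, estimated from force and handle travel because the tab wasn't visible), let go, and handed the job in at about 23.5 s; its verdict was not shown.

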